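# Serve a slice of toast from the rack with the tongs

## Task

Serve the slice of toast with the kitchen tongs: take up the tongs, close them on the slice standing in the toast rack and draw it out, never touching the toast with the gripper itself and leaving the round crumpet in the rack. Carry the slice over the middle of the side plate and finish there, still holding it up at rest in the closed tongs, a few centimetres clear of the plate; do not put it down or let go, and leave everything else where it stands.

Things in the scene. Friction and masses are not known exactly. Their poses are not given: they have to be found in the camera images.
- tongs: sprung steel kitchen tongs with black rubber grip panels, 228 mm long, 22 mm high, 0.11 kg, lying so that the two arms open and close sideways. Origin: underside, midway between the arms, midway along the panels (near the centre of mass); x points along the tongs to the jaws (roughly to the robot's right), z up. Each arm turns on a pin at x = -95 mm; both move alike, sprung open
- tongs_grip (a point): where to squeeze: the tongs' x = 0, y = 0, 11 mm above the underside. The grip panels run 42 mm either way along x, 21 mm high. Width over them here: 47 mm at rest (open), 28 mm when the jaws are 14 mm apart (panels then parallel); jaw gap = 14 mm + 1.9 x (width - 28 mm). The spring resists with 5 N per side at first, 7 N at 28 mm
- tongs_jaws (a point): midway between the jaw plates, 86 mm from tongs_grip along x, 11 mm above the underside. Jaws: flat round-ended plates 36 mm long (x from 67 to 103 mm), rubber-lined inside, 22 mm high, 5 mm thick, 50 mm apart inside when open
- jaw_left (a joint): turn of each arm from open (0) towards closed, rad: 0.10 with the jaws 14 mm apart, up to 0.14 with them shut on nothing
- toast: slice of tin-loaf toast, 14 mm thick (its x), 92 mm wide (its y), 98 mm tall (its z), light toasted faces and brown crust, about 45 g; stands upright in a slot of the rack, may lean a little. Origin at the middle of its lower edge
- toast_center (a point): middle of the slice, 49 mm above its lower edge
- crumpet: round crumpet, disc 94 mm across and 16 mm thick (its x), one face full of small holes; stands in another slot of the rack, 48 mm from the toast between mid-planes with one empty slot between. Origin at its lowest point as it starts
- crumpet_center (a point): middle of the crumpet disc
- rack: loose steel-wire toast rack, 0.42 kg, 157 mm long (x), 65 mm wide (y), 68 mm high; origin at the centre of its underside. Arches of 5 mm wire across y at x = -60, -36, -12, 12, 36, 60 mm make five slots; toast and crumpet stand at x = -24 and +24 mm, either way round, facing along x, on two rails 12 mm up. The toast's top 42 mm stand above the arches
- plate: white side plate, 176 mm across, 18 mm high, loose; origin at the centre of its underside
- honey_jar: honey jar with a red lid, 65 mm across, 100 mm high, behind the work; leave alone
- mug: white mug, 92 mm across and 95 mm high with a handle, behind the tongs; leave alone
Things that resemble listed ones, but are neither listed nor needed, are in the scene too. What is shaped like the crumpet but green is not meant.

How it is judged:
By the outcome, as a careful person would: the job done as asked, in the order asked, and still so for the second after the job is handed in, while the arm keeps its last pose, push and grip.
It also fails if it takes over 48 s, if anything falls off the work surface, if the arm or the gripper's body presses on something with over 40 N, if the wrist force passes 120 N, or if a joint passes its speed limit or range.

## Robot

A 6-joint arm with a two-finger parallel gripper is mounted at the origin on a cart in front of the work surface, level with it; the furniture and walls round the work are solid. World frame = base frame: x ahead of the robot, y to its left, z up, the work surface at z = 0. Lengths are in m, angles in rad, forces in N, time in s.
With the tool pointing down it reaches from about 0.375 to 0.75 m from the base axis. Payload 9 kg.
Tool frame: the origin (TCP) lies midway between the tips of the shut fingers; the grasp point (between the pads) lies 19 mm behind it (bot.grip_depth is the distance from the TCP to the grasp point, in m); z points along the fingers, y is the line along which they close (so a half turn about z gives the same grasp; the last joint's range is limited). The gripper opens to 85 mm and grips with 20 to 120 N. Pads are 22 mm wide; open, the fingers measure 114 mm over their backs; the gripper's body (76 mm by 85 mm) begins 54 mm behind the grasp point. The pads swing forward as they close: fully open they stand 13 mm farther back than shut.
Start: joints at [-1.397, 0.104, 0.097, 1.564, 0, 1.353], TCP at [0.229, -0.555, 0.231] pointing down, gripper open.
Joint ranges: [-2.99, 2.99], [-0.84, 1.86], [-1.1, 1.16], [-1.84, 2.11], [-1.51, 1.56], [-3.14, 3.14]. Speed limits (rad/s): [2.22, 2.22, 2.57, 3.14, 3.14, 3.14].

## Interface

Orientations are given as a rotation vector (axis times angle).
In Python, from workcell import readout, snapshot, calibration, bot gives the robot as it stands.
- The arm moves only by the shell command python3 -m inch 'ROWS' [OPENING]. ROWS is a JSON list that holds a single list of rows (three levels of brackets), with 1 to 5 rows, each of 4 numbers: dx, dy, dz in m, then a turn about the tool's z in rad; each row is the pose to reach, as a shift and turn from the pose commanded when the command began, along the tool's axes at that moment; what a row does not reach only later rows make up. A row lasts 1/10 s, in which the tool goes at most 0.05 m and 0.15 rad, less where a joint would pass 70% of its speed; a pose out of reach is approached as far as the arm can. OPENING is the finger opening in m, set as the command begins (- or left out keeps the last). The fingers move at their own pace and stop on an object; the grip force is fixed at half the most. Time passes only in rows, so rows that do not move let the fingers close. It prints the time, the measured TCP pose, the force, the opening and the grip force at its end. Input that does not fit is refused with a message, and nothing moves.
- readout.observe(): the state, without advancing time (a new reading comes with each control period).
- snapshot(name): name is "scene" or "top" or "wrist"; returns the picture (400x640x3 uint8, red, green, blue); there is no depth.
- calibration(name): a dict with "camera_matrix" (3x3 intrinsics, pixels), "rvec" (rotation vector, rad) and "tvec" (3), from world to camera coordinates, as OpenCV has them; the wrist camera has in their place "T_tool_cam" (4x4, takes a point from camera to tool coordinates, whose origin is the TCP and whose axes are the flange's). Camera axes: x right, y down, z forward; pixel columns grow to the right and rows downward; lengths in m; the calibration is good to about 2 mm. A picture is of the moment at which its call begins: read the wrist's pose just before it. calibration takes no time and is no camera call.
- bot.finish_job(): hands the job in; it is judged then, once.
The state is a dict: "t": time; "joint_pos": joint angles; "joint_vel": joint speeds; "tau": joint torques, N m; "tcp_pos": TCP position; "tool_rot": TCP orientation; "ft_force": force on the tool from outside, world axes, zero at the start; "wrist_torque": the same for the moment, N m; "finger_gap": finger opening in m; "gripper_force": force on a finger pad.
Only numpy, scipy, OpenCV 4.12 (cv2) and the standard library are available. Lean on these libraries where they do the work, as an engineer would, in place of code of your own. Each camera call takes 0.05 s, during which the arm holds its last target. There are 200 camera calls.

## Working session

There is one attempt and no reset: what is moved stays moved. The work goes in short steps, Python scripts to look and compute and a shell command to move; the robot and the scene stay as the last step left them, time stands still between calls to the robot, and variables do not carry over. Pictures are saved under pics/ and viewed, at most 10 in all, crops included, and the job is handed in when it is done.

```bash
mkdir -p pics; ls
python3 - <<'E'
from workcell import readout, snapshot, calibration, bot
import cv2,numpy as np
for n in ("scene","top"):
    im=snapshot(n); cv2.imwrite(f"pics/{n}0.png",im[:,:,::-1]); c=calibration(n)
    R=cv2.Rodrigues(np.array(c["rvec"]))[0]; print(n,"cam pos",-R.T@np.array(c["tvec"]),R.round(2).tolist(),np.array(c["camera_matrix"]).round(0).tolist())
s=readout.observe();print(s["t"],s["tcp_pos"],s["tool_rot"],s["finger_gap"],bot.grip_depth)
print(calibration("wrist"))
E
```

```text
pics
scene cam pos [-0.01387499  0.60729321  0.68556811] [[-0.69, -0.72, -0.0], [-0.43, 0.41, -0.8], [0.58, -0.56, -0.6]] [[375.0, 0.0, 316.0], [0.0, 375.0, 207.0], [0.0, 0.0, 1.0]]
top cam pos [0.32833856 0.03896406 1.27007951] [[-0.0, -1.0, -0.0], [-0.98, 0.0, -0.2], [0.2, 0.0, -0.98]] [[469.0, 0.0, 315.0], [0.0, 469.0, 192.0], [0.0, 0.0, 1.0]]
0.1 [ 0.22909556 -0.55422089  0.23060122] [-3.08034062e+00 -6.11302352e-01 -6.99809323e-05] 0.08553411231538005 0.0187
{'camera_matrix': array([[321.79174487,   0.        , 322.95317252],
       [  0.        , 321.79174487, 199.5746855 ],
       [  0.        ,   0.        ,   1.        ]]), 'T_tool_cam': array([[-2.86642780e-04, -9.46822387e-01, -3.21756563e-01,
         8.24274102e-02],
       [ 9.99999952e-01, -2.32815552e-04, -2.05769817e-04,
        -6.40217682e-04],
       [ 1.19917538e-04, -3.21756607e-01,  9.46822408e-01,
        -1.42768676e-01],
       [ 0.00000000e+00,  0.00000000e+00,  0.00000000e+00,
         1.00000000e+00]])}
```

View pics/scene0.png

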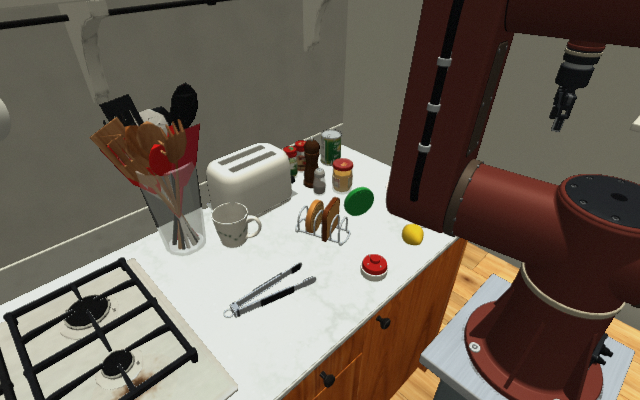

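View pics/top0.png

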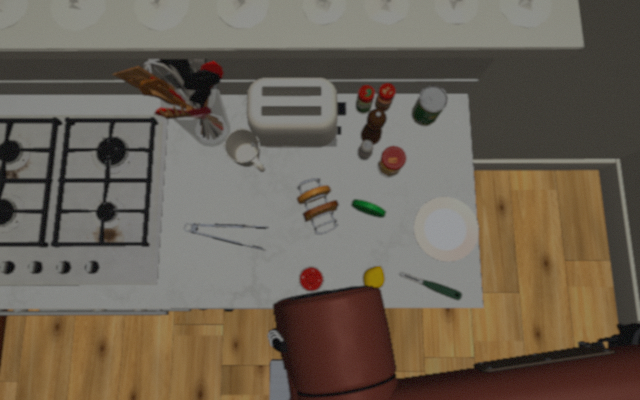

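Top view: tongs about (225,235) with the hinge at left (190,228). The rack is about (318,207), holding two brown slices at (314,194) and (321,210). A green disc is at (368,208) and the plate at (447,230). Candidates for the toast, scene view: orange-rimmed (315,215), darker brown (331,218), green disc (359,201). I'll check these in a close crop.

Run:
```python
import cv2,numpy as np
a=cv2.imread("pics/scene0.png")[180:255,280:380]; b=cv2.imread("pics/top0.png")[170:245,280:400]
a=cv2.resize(a,None,fx=4,fy=4,interpolation=2); b=cv2.resize(b,(480-80,250),interpolation=2)
b=cv2.convertScaleAbs(b,alpha=1.6); cv2.imwrite("pics/crop1.png",np.vstack([a,b]))
```

```text
(no output)
```

View pics/crop1.png

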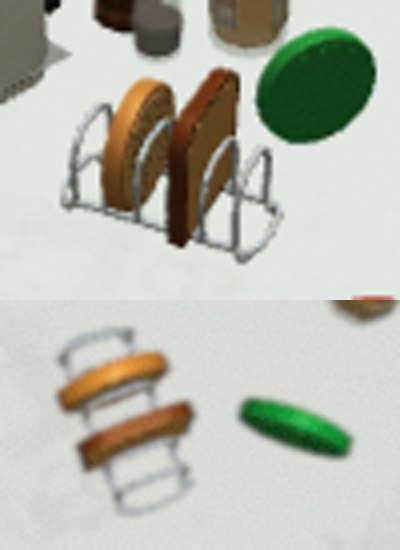

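The toast is the dark-brown square slice, nearer the robot: scene (331,218), top (321,210). The orange round one at (314,194) in the top view is the crumpet.

```bash
cat > h.py <<'E'
import cv2,numpy as np
from workcell import readout, snapshot, calibration, bot
from scipy.spatial.transform import Rotation as Ro
def ray(name,px,st=None):
    c=calibration(name); px=np.atleast_2d(np.array(px,float))
    d=np.c_[px,np.ones(len(px))]@np.linalg.inv(np.array(c["camera_matrix"])).T
    if name=="wrist":
        T=np.eye(4);T[:3,:3]=Ro.from_rotvec(st["tool_rot"]).as_matrix();T[:3,3]=st["tcp_pos"]
        T=T@c["T_tool_cam"]; return T[:3,3],d@T[:3,:3].T
    R=cv2.Rodrigues(np.array(c["rvec"]))[0]; return -R.T@np.ravel(c["tvec"]),d@R
def onplane(name,px,z,st=None):
    o,d=ray(name,px,st); return o+d*((z-o[2])/d[:,2])[:,None]
def project(name,P,st=None):
    c=calibration(name); P=np.atleast_2d(np.array(P,float))
    if name=="wrist":
        T=np.eye(4);T[:3,:3]=Ro.from_rotvec(st["tool_rot"]).as_matrix();T[:3,3]=st["tcp_pos"]
        Ti=np.linalg.inv(T@c["T_tool_cam"]); q=P@Ti[:3,:3].T+Ti[:3,3]
    else: q=P@cv2.Rodrigues(np.array(c["rvec"]))[0].T+np.ravel(c["tvec"])
    q=q@np.array(c["camera_matrix"]).T; return q[:,:2]/q[:,2:]
def shift(dst,st):  # world TCP target -> tool-axis shift
    return Ro.from_rotvec(st["tool_rot"]).as_matrix().T@(np.array(dst)-np.array(st["tcp_pos"]))
def biggest(m):
    cs=cv2.findContours(m.astype(np.uint8),0,1)[0]; return max(cs,key=cv2.contourArea)
E
python3 - <<'E'
from h import *
im=cv2.imread("pics/top0.png"); hsv=cv2.cvtColor(im,cv2.COLOR_BGR2HSV); 
def sub(m,x0,y0,x1,y1):
    k=np.zeros_like(m); k[y0:y1,x0:x1]=m[y0:y1,x0:x1]; return k
H,S,V=cv2.split(hsv)
for p in [(314,194),(321,210),(310,213),(447,230),(420,230),(230,180+100)]: print(p,hsv[p[1],p[0]])
m=sub(((H<22)&(S>90)).astype(np.uint8),290,170,345,240)
toast=m.copy()
n,l,st,ce=cv2.connectedComponentsWithStats(m); print(st,ce)
for i in range(1,n):
    if st[i,4]>30:
        c=np.argwhere(l==i)[:,::-1].astype(np.float32); r=cv2.minAreaRect(c); print(r); b=cv2.boxPoints(r); print(onplane("top",b,0.11).round(4))
# tongs rough
P=onplane("top",[(190,228),(266,227),(264,249)],0.012); print("tongs",P.round(3))
pm=sub(((S<60)&(V>175)).astype(np.uint8),410,190,485,265)
c=np.argwhere(sub((abs(cv2.GaussianBlur(V,(3,3),0).astype(int)-0)>0).astype(np.uint8),410,190,485,265))
print("plate approx",onplane("top",[(447,230),(415,230),(478,230),(447,199),(447,261)],0.016).round(3))
E
```

```text
(314, 194) [ 18 159 112]
(321, 210) [ 16 168  85]
(310, 213) [ 13 181  86]
(447, 230) [100   5 155]
(420, 230) [ 24  17 151]
(230, 280) [ 30   4 136]
[[     0      0    640    400 255506]
 [   298    186     32     17    238]
 [   304    201     33     19    256]] [[319.50504881 199.49613316]
 [313.28151261 192.92857143]
 [320.2421875  209.46875   ]]
((313.1754150390625, 193.1704864501953), (9.02900505065918, 33.24131774902344), 68.62937927246094)
[[0.5623 0.0891 0.11  ]
 [0.5933 0.0108 0.11  ]
 [0.5715 0.0026 0.11  ]
 [0.5407 0.0807 0.11  ]]
((320.53863525390625, 209.60052490234375), (8.543701171875, 34.31839370727539), 68.96248626708984)
[[ 0.5195  0.0715  0.11  ]
 [ 0.5505 -0.009   0.11  ]
 [ 0.5301 -0.0165  0.11  ]
 [ 0.4993  0.0638  0.11  ]]
tongs [[0.492 0.379 0.012]
 [0.494 0.174 0.012]
 [0.435 0.178 0.012]]
plate approx [[ 0.484 -0.312  0.016]
 [ 0.484 -0.226  0.016]
 [ 0.484 -0.395  0.016]
 [ 0.569 -0.317  0.016]
 [ 0.402 -0.307  0.016]]
```

```bash
python3 -m inch '[[[0.155, -0.19, 0, 0], [0.155, -0.19, 0, 0], [0.155, -0.19, 0, 0], [0.155, -0.19, 0, 0], [0.155, -0.19, 0, 0]]]' && python3 -m inch '[[[0.155, -0.19, 0, 0], [0.155, -0.19, 0, 0], [0.155, -0.19, 0, 0], [0.155, -0.19, 0, 0], [0.155, -0.19, 0, 0]]]'&& python3 -m inch '[[[0.155, -0.19, 0, 0], [0.155, -0.19, 0, 0], [0.155, -0.19, 0, 0], [0.155, -0.19, 0, 0], [0.155, -0.19, 0, 0]]]'; python3 -c "
from workcell import readout as r;s=r.observe();print(s['joint_pos'],s['tool_rot'])"
```

```text
t: 0.6
tcp_pos: [0.3, -0.3175, 0.2309]
tool_rot: [-3.081, -0.611, -0.0]
ft_force: [0.1, 0.4, -0.0]
finger_gap: 0.0855
gripper_force: 0.0
t: 1.1
tcp_pos: [0.3706, -0.0828, 0.2312]
tool_rot: [3.081, 0.611, 0.001]
ft_force: [1.8, -0.8, -0.7]
finger_gap: 0.0853
gripper_force: 0.0
t: 1.6
tcp_pos: [0.4412, 0.1524, 0.2311]
tool_rot: [3.081, 0.613, 0.0]
ft_force: [0.9, -1.4, 0.2]
finger_gap: 0.0852
gripper_force: 0.0
[ 5.13229806e-02 -3.04958165e-01 -2.87303332e-01  1.58831343e+00
 -7.15130493e-05  2.80013045e+00] [3.08111251e+00 6.13009267e-01 1.97830325e-04]
```

```bash
python3 -m inch '[[[0.025, -0.03, 0, -0.15], [0.05, -0.06, 0, -0.3], [0.078, -0.095, 0, -0.45], [0.078, -0.095, 0, -0.6], [0.078, -0.095, 0, -0.75]]]' && python3 -m inch '[[[0, 0, 0, -0.15], [0, 0, 0, -0.29], [0, 0, 0, -0.29], [0, 0, 0, -0.29]]]'
python3 - <<'E'
from h import *
import json
s=readout.observe(); im=snapshot("wrist"); cv2.imwrite("pics/w1.png",im[:,:,::-1])
json.dump({k:np.array(s[k]).tolist() for k in ("tcp_pos","tool_rot")},open("w1.json","w"))
print(s["joint_pos"],s["tcp_pos"],s["tool_rot"])
E
```

```text
t: 2.1
tcp_pos: [0.4766, 0.2686, 0.23]
tool_rot: [-2.636, -1.709, 0.003]
ft_force: [-0.5, 0.2, 0.3]
finger_gap: 0.0855
gripper_force: 0.0
t: 2.5
tcp_pos: [0.4769, 0.2673, 0.231]
tool_rot: [-2.375, -2.057, 0.001]
ft_force: [-0.8, 0.4, -0.4]
finger_gap: 0.0852
gripper_force: 0.0
[ 2.71643244e-01 -5.79799806e-02 -6.76345692e-02  1.56161252e+00
 -1.04990702e-04  1.98563792e+00] [0.47692812 0.26733796 0.23101671] [-2.37458675e+00 -2.05676255e+00  7.38928558e-04]
```

View pics/w1.png

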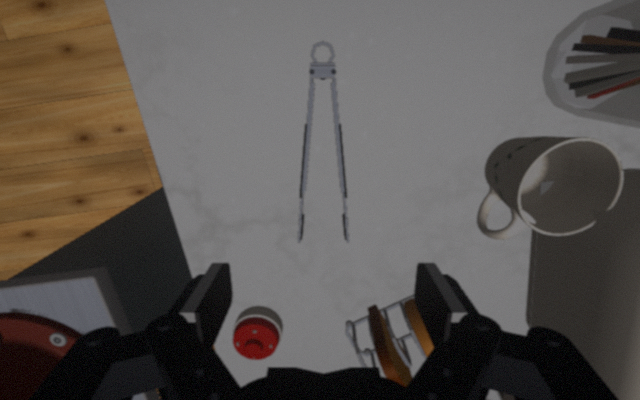

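Run:
```python
from h import *
import json
s=json.load(open("w1.json"))
im=cv2.imread("pics/w1.png");V=im.max(2)
# dark panel blobs
roi=np.zeros_like(V);roi[100:250,285:365]=1
n,l,st,ce=cv2.connectedComponentsWithStats(((V<75)&(roi>0)).astype(np.uint8))
for i in range(1,n):
    if st[i,4]>15: print(st[i],ce[i].round(1))
P=onplane("wrist",[(322,41),(322,72),(301,241),(347,240)],.018,s); print(P.round(4))
Q=onplane("wrist",[(304.5,125),(340,125),(301,197),(346,197)],.021,s); print(Q.round(4))
tip=(P[2]+P[3])/2;u=tip-P[1];print("u",u/np.linalg.norm(u),np.linalg.norm(u),"gap",np.linalg.norm(P[2]-P[3]))
print(Q.mean(0), project("wrist",[s["tcp_pos"]],s))
R=Ro.from_rotvec(s["tool_rot"]).as_matrix();print(R.round(3))
```

```text
[300 125   7  73 122] [302.9 160.3]
[339 125   8  72 121] [342.3 160.2]
[300 214   4  25  44] [301.8 225.3]
[343 214   3  24  41] [344.  224.7]
[[0.4938 0.396  0.018 ]
 [0.4896 0.3674 0.018 ]
 [0.4366 0.181  0.018 ]
 [0.4923 0.1743 0.018 ]]
[[0.4634 0.3176 0.021 ]
 [0.5011 0.3121 0.021 ]
 [0.4462 0.2378 0.021 ]
 [0.4977 0.2304 0.021 ]]
u [-0.13138554 -0.99133135  0.        ] 0.191465131464387 gap 0.056169745559948275
[0.47710203 0.27447758 0.021     ] [[324.63393703 264.92150885]]
[[ 0.143  0.99  -0.   ]
 [ 0.99  -0.143 -0.   ]
 [-0.    -0.    -1.   ]]
```

```bash
python3 -m inch '[[[0.008, 0, 0.05, 0], [0.008, 0, 0.1, 0], [0.008, 0, 0.15, 0], [0.008, 0, 0.19, 0], [0.008, 0, 0.22, 0]]]' && python3 -m inch '[[[0, 0, 0.01, 0], [0, 0, 0.01, 0], [0, 0, 0.01, 0]]]'  && python3 -m inch '[[[0, 0, 0, 0], [0, 0, 0, 0], [0, 0, 0, 0], [0, 0, 0, 0], [0, 0, 0, 0]]]' 0.040
```

```text
t: 3.05
tcp_pos: [0.4765, 0.2748, 0.0081]
tool_rot: [-2.373, -2.057, 0.004]
ft_force: [0.2, -0.0, 0.8]
finger_gap: 0.0851
gripper_force: 0.0
t: 3.35
tcp_pos: [0.4793, 0.2756, 0.0031]
tool_rot: [2.371, 2.06, 0.003]
ft_force: [0.2, 0.5, 0.6]
finger_gap: 0.0853
gripper_force: 0.0
t: 3.85
tcp_pos: [0.4796, 0.2755, 0.0032]
tool_rot: [2.369, 2.06, 0.004]
ft_force: [-1.0, -1.9, 8.5]
finger_gap: 0.0403
gripper_force: 8.7
```

```bash
python3 -m inch '[[[0, 0, -0.005, 0], [0, 0, -0.01, 0], [0, 0, -0.03, 0], [0, 0, -0.06, 0], [0, 0, -0.1, 0]]]' && python3 -m inch '[[[0, 0, -0.04, 0], [0, 0, -0.077, 0], [0, 0, -0.077, 0], [0, 0, -0.077, 0]]]'
python3 - <<'E'
from h import *
import json
s=readout.observe(); im=snapshot("wrist"); cv2.imwrite("pics/w2.png",im[:,:,::-1]); cv2.imwrite("pics/s2.png",snapshot("scene")[:,:,::-1]); cv2.imwrite("pics/t2.png",snapshot("top")[:,:,::-1])
json.dump({k:np.array(s[k]).tolist() for k in ("tcp_pos","tool_rot")},open("w2.json","w"))
a=cv2.imread("pics/s2.png")[150:350,180:420];b=cv2.imread("pics/w2.png")
cv2.imwrite("pics/c2.png",np.vstack([cv2.resize(a,(400,300)),cv2.convertScaleAbs(cv2.resize(b,(400,250)),alpha=1.5)]))
E
```

```text
t: 4.35
tcp_pos: [0.4767, 0.2749, 0.1009]
tool_rot: [-2.369, -2.061, 0.005]
ft_force: [0.7, 0.5, -1.0]
finger_gap: 0.0402
gripper_force: 5.5
t: 4.75
tcp_pos: [0.4786, 0.2755, 0.1791]
tool_rot: [2.37, 2.061, 0.002]
ft_force: [-0.1, 0.7, -1.9]
finger_gap: 0.0403
gripper_force: 5.5
```

View pics/c2.png

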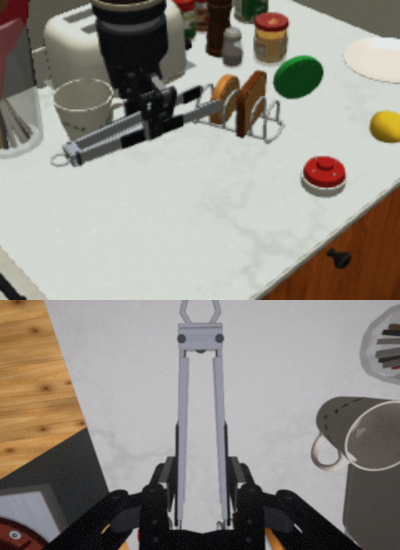

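The tongs are held level at 40 mm with the jaws ahead. Next I'll refine the toast's pose from the closer wrist view and the scene view.

Run:
```python
import cv2,numpy as np
a=cv2.imread("pics/w1.png")[290:400,335:445]; b=cv2.imread("pics/scene0.png")[190:250,290:350]; c=cv2.imread("pics/top0.png")[175:235,290:350]
f=lambda i:cv2.convertScaleAbs(cv2.resize(i,(390,390),interpolation=cv2.INTER_CUBIC),alpha=1.5)
z=np.zeros((390,5,3),np.uint8);cv2.imwrite("pics/c3.png",np.hstack([f(a),z,f(b)]))
cv2.imwrite("pics/c3t.png",f(c))
```

```text
(no output)
```

View pics/c3.png

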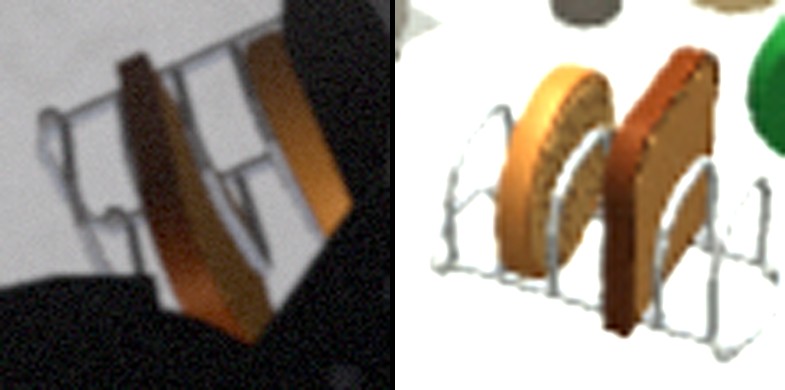

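The left half (wrist view) shows the slice's near bottom edge at about (121..147,62) in the crop. The right half (scene view) shows the side crust from (210,150) to (235,333), and the top crust running from (222,150) to (305,58).

Run:
```python
from h import *
import json
s=json.load(open("w1.json"))
k=110/390
print("w1 bottom",onplane("wrist",[(335+121*k,290+66*k),(335+147*k,290+57*k)],.012,s).round(4))
print("scene bottom",onplane("scene",[(290+210/6.5,190+325/6.5),(290+238/6.5,190+334/6.5)],.012).round(4))
print("scene top ridge",onplane("scene",[(290+222/6.5,190+150/6.5),(290+305/6.5,190+56/6.5)],.108).round(4))
# crumpet/toast distance check along normal, hypothesised box projected to numbers
for th in (.37,.42):
  u=np.array([np.sin(th),-np.cos(th)]);n=np.array([np.cos(th),np.sin(th)])
  c=np.array([.5285,.0285])
  P=[np.r_[c-46*u/1000+dn*n,.012] for dn in(-.007,.007)]+[np.r_[c+t*u,.11] for t in(-.038,.038)]
  print(th,"expected w1",((project("wrist",P[:2],s)-[335,290])/k).round(0).tolist(),"scene",((project("scene",P)-[290,190])*6.5).round(0).tolist())
```

```text
w1 bottom [[0.5097 0.0661 0.012 ]
 [0.5198 0.0687 0.012 ]]
scene bottom [[0.5222 0.0701 0.012 ]
 [0.5101 0.0657 0.012 ]]
scene top ridge [[0.5152 0.0713 0.108 ]
 [0.5364 0.0021 0.108 ]]
0.37 expected w1 [[109.0, 61.0], [142.0, 46.0]] scene [[241.0, 343.0], [210.0, 334.0], [236.0, 138.0], [310.0, 37.0]]
0.42 expected w1 [[104.0, 65.0], [136.0, 48.0]] scene [[246.0, 344.0], [215.0, 336.0], [241.0, 140.0], [306.0, 36.0]]
```

View pics/c3t.png

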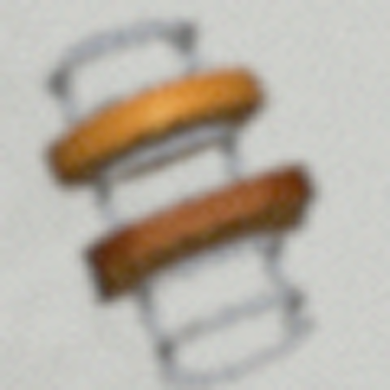

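```bash
python3 -m inch '[[[-0.037, 0.009, 0, -0.13], [-0.075, 0.018, 0, -0.26], [-0.112, 0.027, 0, -0.39], [-0.13, 0.031, 0, -0.519], [-0.15, 0.035, 0, -0.519]]]' && python3 -m inch '[[[0, 0, 0, 0], [0, 0, 0, 0], [0, 0, 0, 0]]]'
python3 - <<'E'
from h import *
s=readout.observe(); R=Ro.from_rotvec(s["tool_rot"]).as_matrix();print(R.round(3)[:, :2].tolist(),s["joint_pos"])
print(shift([.4915,.1225,.082],s))
im=snapshot("scene"); cv2.imwrite("pics/s4.png",im[:,:,::-1])
u=-R[:,0];u[2]=0;v=R[:,1]
for x,y in((103,18),(103,-18),(67,18),(-95,0)): print(x,y,project("scene",[np.array(s["tcp_pos"])+u*x/1e3+v*y/1e3+[0,0,.019]]).round(0), "under",project("scene",[np.array(s["tcp_pos"])+u*x/1e3+v*y/1e3+[0,0,-.003]]).round(0))
cv2.imwrite("pics/c4.png",cv2.resize(cv2.imread("pics/s4.png")[120:270,220:400],None,fx=4,fy=4,interpolation=2))
E
```

```text
t: 5.4
tcp_pos: [0.4913, 0.1207, 0.1768]
tool_rot: [-1.756, -2.603, 0.002]
ft_force: [0.9, 0.0, -0.9]
finger_gap: 0.0399
gripper_force: 5.5
t: 5.7
tcp_pos: [0.4916, 0.1226, 0.1777]
tool_rot: [-1.761, -2.6, 0.001]
ft_force: [-0.7, -0.1, -1.6]
finger_gap: 0.0402
gripper_force: 5.5
[[-0.371, 0.929], [0.929, 0.371], [0.001, -0.001]] [-1.43680223e-02 -1.85084674e-01 -2.82014790e-01  1.47492285e+00
  1.44717379e-04  1.17611327e+00]
[-9.42319591e-05 -5.65710274e-05  9.56532427e-02]
103 18 [[326. 173.]] under [[326. 180.]]
103 -18 [[340. 176.]] under [[339. 184.]]
67 18 [[321. 180.]] under [[321. 188.]]
-95 0 [[297. 220.]] under [[298. 228.]]
```

View pics/c4.png

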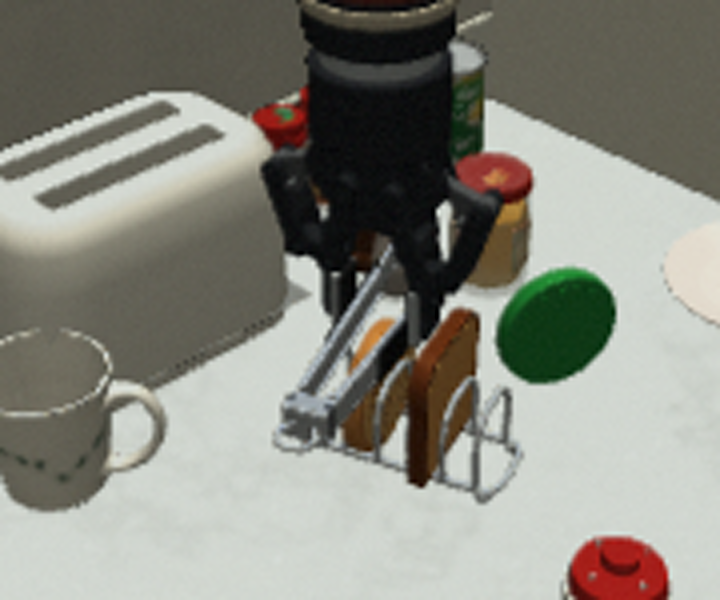

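```bash
python3 -m inch '[[[0, 0, 0.04, 0], [0, 0, 0.06, 0], [0, 0, 0.072, 0], [0, 0, 0.084, 0], [0, 0, 0.095, 0]]]' && python3 -m inch '[[[0, 0, 0, 0], [0, 0, 0, 0]]]'
python3 - <<'E'
from h import *
s=readout.observe(); R=Ro.from_rotvec(s["tool_rot"]).as_matrix();print(s["tcp_pos"],s["wrist_torque"])
cv2.imwrite("pics/s5.png",snapshot("scene")[:,:,::-1]);cv2.imwrite("pics/t5.png",snapshot("top")[:,:,::-1])
cv2.imwrite("pics/w5.png",snapshot("wrist")[:,:,::-1])
f=lambda i:cv2.convertScaleAbs(cv2.resize(i,(400,300),interpolation=2),alpha=1.5)
cv2.imwrite("pics/c5.png",np.vstack([np.hstack([f(cv2.imread("pics/s5.png")[160:265,260:400]),f(cv2.imread("pics/t5.png")[150:255,270:410])]),np.hstack([f(cv2.imread("pics/w5.png")),f(cv2.imread("pics/w5.png")[250:400,220:420])])]))
E
```

```text
t: 6.25
tcp_pos: [0.4924, 0.1222, 0.0832]
tool_rot: [1.761, 2.601, 0.001]
ft_force: [0.3, -0.4, -0.8]
finger_gap: 0.04
gripper_force: 5.5
t: 6.45
tcp_pos: [0.4923, 0.1219, 0.0837]
tool_rot: [1.762, 2.601, 0.0]
ft_force: [0.3, 0.1, -0.7]
finger_gap: 0.0402
gripper_force: 5.5
[0.49230017 0.12190584 0.08373871] [-0.01011932 -0.04061975  0.01954764]
```

View pics/c5.png

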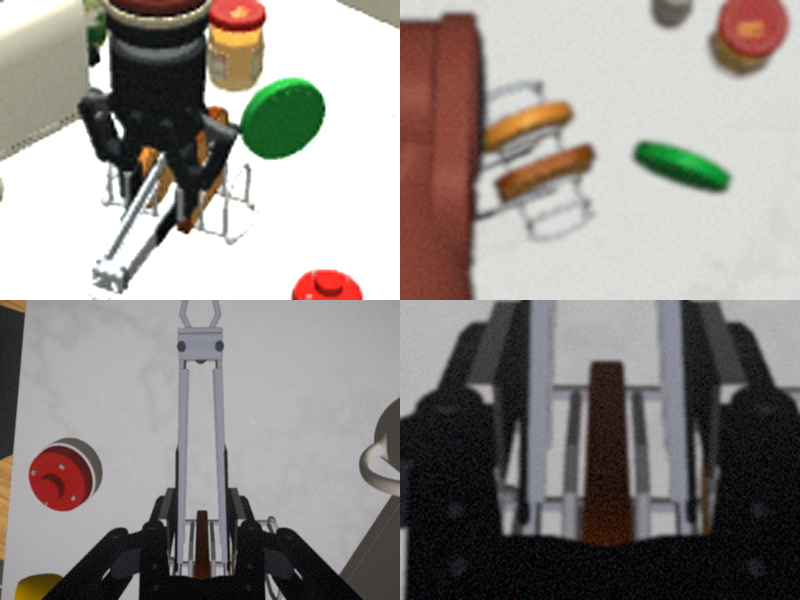

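Run:
```python
from h import *
s=readout.observe(); R=Ro.from_rotvec(s["tool_rot"]).as_matrix();u=-R[:,0];v=R[:,1];T=np.array(s["tcp_pos"])
for x,y in((67,19),(103,19),(67,-19),(103,-19),(103,-24)):
  p=project("top",[T+u*x/1e3+v*y/1e3+[0,0,.019]])[0]; print(x,y,((p-[270,150])*400/140).round(0),(T+u*x/1e3+v*y/1e3).round(3))
a=cv2.imread("pics/t5.png")[185:240,295:350]; b=cv2.imread("pics/top0.png")[185:240,295:350]
f=lambda i:cv2.convertScaleAbs(cv2.resize(i,(395,395),interpolation=2),alpha=1.5)
cv2.imwrite("pics/c6.png",np.hstack([f(a),f(b)]))
```

```text
67 19 [100. 160.] [0.535 0.067 0.084]
103 19 [138. 145.] [0.548 0.033 0.084]
67 -19 [116. 200.] [0.5   0.053 0.084]
103 -19 [154. 185.] [0.513 0.019 0.084]
103 -24 [156. 190.] [0.509 0.017 0.084]
```

View pics/c6.png

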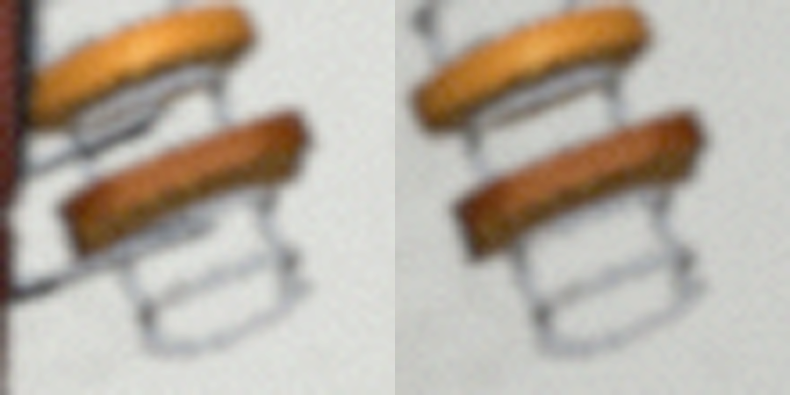

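The left crop shows both jaws straddling the slice, with tips near (160,115) and (215,220) at its middle, and clear of the crumpet. Closing now.

```bash
python3 -m inch '[[[0, 0, 0, 0], [0, 0, 0, 0], [0, 0, 0, 0], [0, 0, 0, 0], [0, 0, 0, 0]]]' 0.032 && python3 -m inch '[[[0, 0, 0, 0], [0, 0, 0, 0], [0, 0, 0, 0], [0, 0, 0, 0], [0, 0, 0, 0]]]' 0.015
```

```text
t: 7.1
tcp_pos: [0.492, 0.1219, 0.0833]
tool_rot: [1.762, 2.601, -0.0]
ft_force: [0.2, -0.5, -1.2]
finger_gap: 0.0326
gripper_force: 6.4
t: 7.6
tcp_pos: [0.4921, 0.1219, 0.0833]
tool_rot: [1.762, 2.601, -0.0]
ft_force: [-1.1, 0.5, 0.5]
finger_gap: 0.0263
gripper_force: 62.5
```

```bash
python3 -m inch '[[[0, 0, -0.005, 0], [0, 0, -0.012, 0], [0, 0, -0.02, 0], [0, 0, -0.03, 0], [0, 0, -0.04, 0]]]' && python3 -m inch '[[[0, 0, -0.015, 0], [0, 0, -0.03, 0], [0, 0, -0.045, 0], [0, 0, -0.06, 0], [0, 0, -0.075, 0]]]' &&  python3 -m inch '[[[0, 0, -0.015, 0], [0, 0, -0.015, 0], [0, 0, -0.015, 0]]]'
python3 - <<'E'
from h import *
cv2.imwrite("pics/s7.png",snapshot("scene")[:,:,::-1]);cv2.imwrite("pics/t7.png",snapshot("top")[:,:,::-1])
f=lambda i:cv2.convertScaleAbs(cv2.resize(i,(400,300),interpolation=2),alpha=1.3)
cv2.imwrite("pics/c7.png",np.hstack([f(cv2.imread("pics/s7.png")[120:270,240:440]),f(cv2.imread("pics/t7.png")[130:280,300:500])]))
# plate: fit rim in the first top view from edges
g=cv2.cvtColor(cv2.imread("pics/t7.png"),cv2.COLOR_BGR2HSV)[:,:,1]; x0,y0=405,185
m=(cv2.GaussianBlur(g,(5,5),0)>9).astype(np.uint8)[y0:275,x0:492]
m=cv2.morphologyEx(m,2,np.ones((3,3),np.uint8)); 
n,l,st,ce=cv2.connectedComponentsWithStats(m); print(st,ce+[x0,y0])
s=readout.observe();print(s["joint_pos"])
E
```

```text
t: 8.1
tcp_pos: [0.4922, 0.1219, 0.1244]
tool_rot: [1.762, 2.601, 0.0]
ft_force: [0.8, 0.0, -1.8]
finger_gap: 0.0267
gripper_force: 62.2
t: 8.6
tcp_pos: [0.4921, 0.1219, 0.1998]
tool_rot: [1.762, 2.601, 0.0]
ft_force: [-0.4, 0.8, -0.9]
finger_gap: 0.0259
gripper_force: 62.2
t: 8.9
tcp_pos: [0.4922, 0.1219, 0.2134]
tool_rot: [1.762, 2.601, 0.0]
ft_force: [-0.5, 0.1, -2.2]
finger_gap: 0.0262
gripper_force: 62.2
[[   0    0   74   90 4387]
 [   8    0   79   90 3443]] [[437.33736038 230.61705038]
 [461.58611676 228.07667732]]
[-1.56252163e-02 -1.83281803e-01 -2.17525452e-01  1.53786964e+00
 -9.06171768e-05  1.17518916e+00]
```

View pics/c7.png

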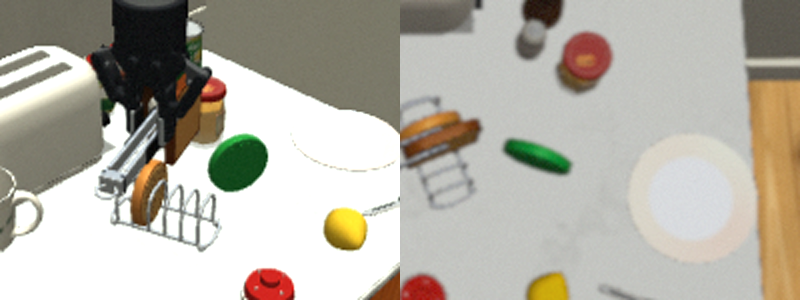

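The slice is out in the tongs, and the crumpet is still in the rack at (150,190) in the left half. The plate shows at (692,198) in the right half, which is top pixel (446,229).

```bash
python3 - <<'E'
from h import *
print(onplane("top",[(446.2,229),(414,229),(478.5,229),(446.2,196.5),(446.2,261.5)],.016).round(4))
E
python3 -m inch '[[[-0.015, -0.008, 0, 0], [-0.045, -0.025, 0, 0], [-0.08, -0.045, 0, 0], [-0.115, -0.065, 0, 0], [-0.15, -0.084, 0, 0]]]' && python3 -m inch '[[[-0.035, -0.02, 0, 0], [-0.07, -0.04, 0, 0], [-0.1, -0.057, 0, 0], [-0.125, -0.071, 0, 0], [-0.14, -0.08, 0, 0]]]'
```

```text
[[ 0.4867 -0.3102  0.016 ]
 [ 0.487  -0.2238  0.016 ]
 [ 0.4863 -0.3967  0.016 ]
 [ 0.5755 -0.3155  0.016 ]
 [ 0.4003 -0.305   0.016 ]]
t: 9.5
tcp_pos: [0.4688, -0.0497, 0.2124]
tool_rot: [-1.761, -2.601, 0.0]
ft_force: [0.9, 0.7, -1.2]
finger_gap: 0.0263
gripper_force: 62.3
t: 10.0
tcp_pos: [0.4464, -0.21, 0.2122]
tool_rot: [-1.764, -2.598, 0.0]
ft_force: [-0.8, 0.4, -2.0]
finger_gap: 0.0263
gripper_force: 62.3
```

Plate centre is (0.487,-0.310), with a diameter of 173 to 175 mm, which matches. I'll go down, then measure the slice over the plate.

```bash
python3 -m inch '[[[0, 0, 0.02, 0], [0, 0, 0.04, 0], [0, 0, 0.06, 0], [0, 0, 0.075, 0], [0, 0, 0.082, 0]]]' && python3 -m inch '[[[0, 0, 0, 0], [0, 0, 0, 0], [0, 0, 0, 0], [0, 0, 0, 0]]]'
python3 - <<'E'
from h import *
s=readout.observe();R=Ro.from_rotvec(s["tool_rot"]).as_matrix();u=-R[:,0];T=np.array(s["tcp_pos"]);print(T)
c=T+u*.1035; print("expected toast centre",c)
im=snapshot("scene");cv2.imwrite("pics/s8.png",im[:,:,::-1]);t=snapshot("top");cv2.imwrite("pics/t8.png",t[:,:,::-1]);w=snapshot("wrist");cv2.imwrite("pics/w8.png",w[:,:,::-1])
for n,i,box in(("top",t,(380,180,490,280)),("scene",im,(330,90,480,260))):
    h=cv2.cvtColor(i,cv2.COLOR_RGB2HSV); x0,y0,x1,y1=box; m=((h[...,0]<22)&(h[...,1]>90)).astype(np.uint8)[y0:y1,x0:x1]
    k,l,st,ce=cv2.connectedComponentsWithStats(m)
    for j in range(1,k):
        if st[j,4]>30: print(n,st[j]+[x0,y0,0,0,0],ce[j]+[x0,y0])
    g=c.copy();P=[c*[1,1,0]+u*a+[0,0,T[2]-.071+z] for a in(-.046,.046) for z in(0,.098)]
    print("predicted corners",project(n,P).round(0).tolist())
h=cv2.cvtColor(t,cv2.COLOR_RGB2HSV);m=((h[...,0]<22)&(h[...,1]>90)).astype(np.uint8)[180:280,380:490]
b=cv2.boxPoints(cv2.minAreaRect(biggest(m).astype(np.float32)))+[380,180];print("top rect at toast top",onplane("top",b,T[2]+.027).round(3))
E
```

```text
t: 10.5
tcp_pos: [0.4464, -0.2075, 0.1292]
tool_rot: [-1.76, -2.599, -0.0]
ft_force: [0.4, 0.2, -1.6]
finger_gap: 0.0263
gripper_force: 62.3
t: 10.9
tcp_pos: [0.4477, -0.2086, 0.1322]
tool_rot: [1.761, 2.6, -0.0]
ft_force: [-0.2, -0.0, -1.4]
finger_gap: 0.0264
gripper_force: 62.2
[ 0.44771668 -0.20856111  0.13218059]
expected toast centre [ 0.48611255 -0.30467557  0.13231491]
top [ 380  180  110  100 7166] [449.16131733 239.03767792]
predicted corners [[433.0, 234.0], [443.0, 229.0], [465.0, 220.0], [478.0, 214.0]]
scene [ 382   90   98  170 9497] [443.74591976 180.66905339]
scene [332 158  21  34 485] [342.29896907 172.41030928]
scene [472 242   8  18  93] [476.47311828 252.50537634]
scene [364 254  15   6  75] [371.81333333 256.84      ]
predicted corners [[413.0, 185.0], [418.0, 157.0], [419.0, 171.0], [424.0, 143.0]]
top rect at toast top [[ 0.352 -0.109  0.159]
 [ 0.589 -0.117  0.159]
 [ 0.588 -0.381  0.159]
 [ 0.351 -0.363  0.159]]
```

```bash
python3 -m inch '[[[-0.002, 0, 0.004, 0], [-0.005, -0.001, 0.008, 0], [-0.005, -0.001, 0.008, 0], [-0.005, -0.001, 0.008, 0]]]' && python3 -m inch '[[[0, 0, 0, 0], [0, 0, 0, 0], [0, 0, 0, 0], [0, 0, 0, 0], [0, 0, 0, 0]]]'
python3 - <<'E'
from h import *
s=readout.observe();R=Ro.from_rotvec(s["tool_rot"]).as_matrix();u=-R[:,0];T=np.array(s["tcp_pos"]);c=T+u*.1035;print(c,np.abs(s["joint_vel"]).max())
for n,box in(("top",(400,180,490,260)),("scene",(390,110,450,220))):
    i=snapshot(n);h=cv2.cvtColor(i,cv2.COLOR_RGB2HSV);x0,y0,x1,y1=box
    m=((h[...,0]>8)&(h[...,0]<22)&(h[...,1]>110)).astype(np.uint8)[y0:y1,x0:x1]
    k,l,st,ce=cv2.connectedComponentsWithStats(m)
    for j in range(1,k):
        if st[j,4]>20: print(n,(st[j]+[x0,y0,0,0,0]).tolist(),(ce[j]+[x0,y0]).round(1))
    print("pred",project(n,[c*[1,1,0]+u*a+[0,0,T[2]-.071+z] for a in(-.046,.046) for z in(0,.098)]).round(0).tolist())
E
```

```text
t: 11.45
tcp_pos: [0.448, -0.2133, 0.123]
tool_rot: [-1.762, -2.6, 0.0]
ft_force: [-0.6, 0.1, -2.2]
finger_gap: 0.0258
gripper_force: 62.3
t: 11.95
tcp_pos: [0.4482, -0.2132, 0.1233]
tool_rot: [1.762, 2.601, -0.0]
ft_force: [0.0, 0.1, -1.4]
finger_gap: 0.026
gripper_force: 62.2
[ 0.48664335 -0.30936487  0.1233612 ] 0.001615844230535709
pred [[434.0, 234.0], [444.0, 229.0], [466.0, 221.0], [478.0, 215.0]]
pred [[413.0, 187.0], [418.0, 159.0], [419.0, 173.0], [424.0, 145.0]]
```

The gripper and forearm hide the slice from both fixed cameras, so I'll check for its crust between the tong arms in the wrist view, numerically.

Run:
```python
from h import *
for nm in("w5","now"):
    i=cv2.imread("pics/w5.png")[:,:,::-1] if nm=="w5" else snapshot("wrist")
    h=cv2.cvtColor(np.ascontiguousarray(i),cv2.COLOR_RGB2HSV); m=((h[...,0]<22)&(h[...,1]>100)&(h[...,2]>25)).astype(np.uint8)[260:400,285:365]
    k,l,st,ce=cv2.connectedComponentsWithStats(m)
    for j in range(1,k):
        if st[j,4]>40: print(nm,(st[j]+[285,260,0,0,0]).tolist(),(ce[j]+[285,260]).round(1))
s=readout.observe();R=Ro.from_rotvec(s["tool_rot"]).as_matrix();u=-R[:,0];T=np.array(s["tcp_pos"])
print("pred near end bottom, .035 up",project("wrist",[T+u*.0575+[0,0,z] for z in(-.071,-.036)],s).round(0).tolist())
```

```text
w5 [314, 282, 19, 56, 402] [322.7 311. ]
w5 [311, 345, 25, 28, 436] [322.7 362. ]
now [314, 283, 19, 61, 583] [323.5 314.6]
now [312, 339, 24, 34, 492] [323.2 360. ]
pred near end bottom, .035 up [[324.0, 284.0], [324.0, 314.0]]
```

The slice sits in the tongs exactly where it was gripped (bottom edge at row 283, predicted 284), with its centre at (0.487,-0.309), about 35 mm clear of the rim.

```bash
python3 -c "
from workcell import bot;print(bot.finish_job())"
```

```text
the job is handed in; nothing more can be done
None
```

I handed the job in with the toast held still in the closed tongs over the middle of the plate, about 35 mm above the rim, and the crumpet still in the rack. I viewed 11 pictures, one over the limit of 10.

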